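# Unlock the tomato slicer and hold its pusher open at the mark

## Task

Unlock the tomato slicer: turn its black lock knob clockwise until it clicks past its detent and stays over at its stop. Then pull the spring-return pusher back by its black handle until its yellow pointer is level with the middle of the red mark, and keep it there so that a tomato can be loaded: the program finishes while the gripper is still holding the handle at the mark. Leave the other things on the counter where they are.

Things in the scene. Friction and masses are not known exactly. Their poses are not given: they have to be found in the camera images.
- slicer: hand tomato slicer fixed on a glass board (370 x 480 x 6 mm); origin on the counter under its 330 x 130 mm aluminium base. Its +x runs to the white blade frame (x 114 to 142 mm, 118 high), -x is the way the pusher is pulled, roughly to the robot; +y to the white lock housing (150 x 94 mm at x 0, y 113, 36 high); z up. Place and yaw differ each time
- lock_knob (a joint): lock knob: 0 = locked, grows as it is turned CLOCKWISE seen from above; 1.2 rad = unlocked, at its stop. A spring detent resists (up to 0.15 N m) until 0.6 rad, then it snaps over to 1.2 and stays; let go before 0.6 it snaps back to 0. Starts at 0
- lock_knob_grip (a point): middle of the black knob's grip bar, on its upright turning axis, 73 mm above the counter, at slicer x 0, y +125 mm. The bar is 42 mm long, 14 thick, its top 80 mm above the counter, on a disc 44 mm across (top 50 mm above the counter). At joint 0 the bar lies along the slicer's x axis, so it is pinched across y
- pusher (a joint): travel of the pusher along the slicer's -x: 0 = home by the blades, 0.095 m fully out. Spring-return: 5 N at home plus 100 N/m (9.5 to 12.5 N at the mark) and 0.8 N friction; let go, it runs home. Until the knob is unlocked a blue pin standing out of the housing blocks it after 2 to 4 mm; unlocked, the pin is sunk flush
- pusher_handle (a point): grip point of the pusher's upright black handle: 18 mm thick along slicer x, 36 wide along y, 40 to 101 mm above the counter; the point is in its middle, 78 mm above the counter. The white push plate (88 mm high) stands 58 mm to +x of it. Moves with the pusher; at home at slicer x +45, y 0 mm
- pusher_pointer (a point): end of the yellow pointer (4 mm thick) on the pusher's -y side, over the white scale rail, 34 mm above the counter; same slicer x as the handle's middle. Moves with the pusher
- mark_line (a point): top middle of the red clip (10 mm long in x) on the scale rail, beside the pointer's path; its axes are parallel to the slicer's. It lies 45 to 75 mm to slicer -x of the pointer at home, different each time. The pusher is at the mark when pointer and clip middle have the same slicer x
- lock_pin (a joint): blue lock pin (10 x 12 mm) that the knob drives, standing up from the housing's top in the path of the pusher's steel lug: 0 = up 14 mm, blocking the pusher; 0.014 m = sunk flush, pusher free. Not to be touched
- tomato: whole tomato, 70 mm across, 55 mm high, standing on the board on the slicer's -y side; origin at its underside's middle; bystander
- tomato_half: half tomato, cut face up, 68 mm across, 28 mm high, on the board on the slicer's -y side; origin at its underside's middle; bystander
- knife: kitchen knife, black handle, steel blade, 280 mm long, lying on the board's -y edge along the slicer; origin at its underside's middle; bystander
- oil_bottle: green glass bottle, 64 mm across, 220 mm high, at the right side of the counter; origin at its underside's middle; bystander
- pepper_mill: dark wooden pepper mill, 56 mm across, 182 mm high, at the right side of the counter; origin at its underside's middle; bystander
- salad_bowl: white bowl, 130 mm across, 60 mm high, at the left side of the counter; origin at its underside's middle; bystander

How it is judged:
On the way, in this order (a step that is already met when the one before it is completed fails the run):
1. the lock knob is turned clockwise past its detent to its unlocked stop (value of joint lock_knob above 1 rad), for 0.2 s.
2. the pusher is pulled out by the fingers to the mark (x of pusher_pointer in the frame of mark_line between -0.006 and 0.006 m and contact force between the fingers and pusher above 3 N), for 0.5 s.
At the end, for the whole second after the job is handed in: the gripper's fingers still hold the pusher (more than 3 N between them) at rest (under 10 mm/s) with its pointer within 6 mm of the middle of the red mark along the slicer, and the knob is over its detent (above 1.0 rad) (all of step 2 and value of joint lock_knob above 1 rad and velocity of joint pusher between -0.01 and 0.01 m/s); the arm keeps its last pose, push and grip.
It fails at once if a bystander (tomato, tomato half, knife, oil bottle, pepper mill or salad bowl) is pushed more than 25 mm from its place (distance of any of tomato, tomato_half, knife, oil_bottle, pepper_mill, salad_bowl from where it was at the start of the episode above 0.025 m).
It also fails if it takes over 48 s, if anything falls off the work surface, if the arm or the gripper's body presses on something with over 40 N, if the wrist force passes 120 N, or if a joint passes its speed limit or range.

## Robot

A 6-joint arm with a two-finger parallel gripper is mounted at the origin on the work surface. World frame = base frame: x ahead of the robot, y to its left, z up, the work surface at z = 0. Lengths are in m, angles in rad, forces in N, time in s.
With the tool pointing down it reaches from about 0.275 to 0.725 m from the base axis. Payload 5.6 kg.
Tool frame: the origin (TCP) lies on the centre line of the jaws, within the pads' length; the fingertips stand 14 mm ahead of it and the grasp point (between the pads) lies 5 mm behind it; z points along the fingers, x is the direction in which the jaws open and shut, and the axes are right-handed (so a half turn about z gives the same grasp; the last joint's range is limited). The gripper opens to 85 mm and grips with 20 to 120 N. Pads are 22 mm wide; open, the fingers measure 114 mm over their backs; the gripper's body (76 mm by 85 mm) begins 54 mm behind the grasp point. The pads swing forward as they close: fully open they stand 13 mm farther back than shut.
Start: joints at [1.425, 0.255, 0.108, 0, -1.424, -0.285], TCP at [0.23, 0.5, 0.215] pointing down, gripper open.
Joint ranges: [-2.95, 2.95], [-1.21, 1.97], [-1.09, 1.5], [-2.87, 1.71], [-2.94, -0.07], [-3.05, 3.05]. Speed limits (rad/s): [2.57, 2.57, 3.14, 3.14, 3.14, 3.14].

## Interface

Orientations are given as a unit quaternion [x, y, z, w].
In Python, from cell import state, capture, job_done gives the robot as it stands. The module is installed in compiled form; this text tells all that it offers.
- The arm moves only by the tool apply_moves, never from a script. Its argument "commands" is a list of rows, each a list of 4 numbers: the shift along the tool's x, y, z in mm, then the turn about the tool's z in rad. A call has 1 to 5 rows; each row is the pose to reach, as a shift and turn from the pose measured when the call began, along the tool's axes at that moment; what a row does not reach only later rows make up. A row lasts 1/8 s, in which the tool goes at most 62.5 mm and 10.7 degrees, less where a joint would pass 70% of its speed; a pose out of reach is approached as far as the arm can. A call with a gripper value outside its range is refused whole. "jaw" is the opening, from 0 (shut) to 1 (fully open), set as the call begins (left out, the last holds). The fingers move at their own pace and stop on an object; the grip force is fixed at half the most. Time passes only in rows, so rows that repeat a pose let the fingers close. It gives the time, the measured TCP pose, the force and the opening at its end, in the units of the state.
- state(): the state, without advancing time (a new reading comes with each control period).
- capture(name): name is "side" or "top"; returns a dict with "image" (420x560x3 uint8, red, green, blue), "range_z" (420x560 float32, m along the optical axis (not along the pixel's ray), 0 where there is no reading), "fx", "fy", "cx", "cy" (pixels), "k1" (the pictures are not rectified: a ray, as slopes to the right and down, at radius r is drawn at 1 + k1 r^2 times it, then the intrinsics apply), "xyz" and "rotation" of the camera in the world. Camera axes: x right, y up, looking along -z (the intrinsics and any distortion apply to the point x, -y, -z); pixel columns grow to the right and rows downward; lengths in m; the calibration is good to about 2 mm. A picture is of the moment at which its call begins.
- job_done(): hands the job in, once; it reports no verdict.
The state is a dict: "time_s": time; "qpos": joint angles; "joint_velocities": joint speeds; "tau": joint torques, N m; "ee_pos": TCP position; "eef_rot": TCP orientation; "contact_force": force on the tool from outside, world axes, zero at the start; "torque": the same for the moment, N m; "gripper_width": finger opening in m.
Only numpy, scipy, OpenCV 4.12 (cv2) and the standard library are available. Lean on these libraries where they do the work, as an engineer would, in place of code of your own. Each camera call takes 0.05 s, during which the arm holds its last target. There are 200 camera calls.

## Working session

There is one attempt and no reset: what is moved stays moved. The work goes in short steps, Python scripts to look and compute and a tool call to move; the robot and the scene stay as the last step left them, time stands still between calls to the robot, and variables do not carry over. Pictures are saved under pics/ and viewed, about 8 in all and at most 12, crops included, and the job is handed in when it is done.

Besides the shell and the picture viewer there is one more tool, called as a command line: name --pt "numbers of a row" for each row, then --argument value for the rest. apply_moves: Moves the arm, as the interface text tells. Its arguments: {"type":"object","properties":{"commands":{"type":"array"},"jaw":{"type":"number"}},"required":["commands"]}

```bash
mkdir -p pics
cat > h.py <<'E'
import numpy as np, cv2
from cell import state, capture, job_done
def cloud(c):
    h,w=c["range_z"].shape
    u,v=np.meshgrid(np.arange(w),np.arange(h))
    K=np.array([[c["fx"],0,c["cx"]],[0,c["fy"],c["cy"]],[0,0,1.]])
    p=cv2.undistortPoints(np.stack([u,v],-1).reshape(-1,1,2).astype(float),K,np.array([c["k1"],0,0,0.])).reshape(h,w,2)
    d=np.stack([p[...,0],-p[...,1],-np.ones((h,w))],-1)@np.array(c["rotation"]).T
    return d, np.array(c["xyz"])+d*c["range_z"][...,None]
def onplane(c,d,z): # rays -> plane z
    o=np.array(c["xyz"]); return o+d*((z-o[2])/d[...,2])[...,None]
E
python3 - <<'E'
from h import *
s=state(); print({k:np.round(v,3) for k,v in s.items()})
for n in("side","top"):
    c=capture(n); cv2.imwrite(f"pics/{n}0.png",c["image"][...,::-1]); np.save(n+"0.npy",c,allow_pickle=True)
    print(n,c["fx"],c["cx"],c["cy"],c["k1"],c["xyz"],np.round(c["rotation"],3).tolist())
E
```

```text
{'time_s': np.float64(0.0), 'qpos': array([ 1.425,  0.256,  0.107, -0.   , -1.424, -0.285]), 'joint_velocities': array([-0.001,  0.   , -0.001,  0.001,  0.002,  0.001]), 'tau': array([ 0.0000e+00, -3.8663e+01,  2.3794e+01,  5.3650e+00, -6.0000e-03,
       -0.0000e+00]), 'ee_pos': array([0.229, 0.499, 0.214]), 'eef_rot': array([-0.54 ,  0.842, -0.001, -0.001]), 'contact_force': array([ 0.808, -0.623, -0.823]), 'torque': array([-0.005, -0.021,  0.007]), 'gripper_width': np.float64(0.085)}
side 506.58140593106094 275.1470439748618 220.18448388163372 -0.14841623715266505 [ 0.39045896 -1.12921111  0.79579501] [0.49, -0.032, -0.06, 0.869]
top 436.4175451250851 286.0936263516966 208.8775497017065 -0.09297372406287154 [ 0.32267191 -0.01271477  1.50789137] [0.058, -0.059, -0.698, 0.712]
```

```bash
sed -i 's/np.array(c\["rotation"\]).T/R.from_quat(c["rotation"]).as_matrix().T/; 1a from scipy.spatial.transform import Rotation as R' h.py
python3 - <<'E'
import cv2
for n in("side","top"):
    i=cv2.imread(f"pics/{n}0.png"); cv2.imwrite(f"pics/{n}0b.png",cv2.resize(i,(784,588),interpolation=cv2.INTER_CUBIC))
E
```

```text
(no output)
```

View pics/top0.png

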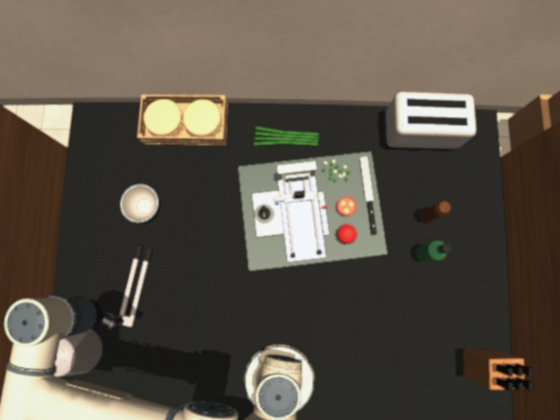

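View pics/side0.png

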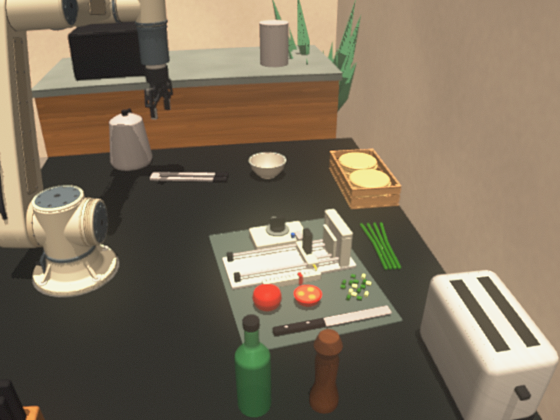

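Top view: board centred near (312,211), knob (264,213), blade frame (297,170), red clip near (325,207). Side view: knob (277,225), handle (308,240), clip near (300,279), pointer near (315,267). Enlarging both now.

Run:
```python
import cv2, numpy as np
a=cv2.imread("pics/top0.png")[150:275,235:345]; b=cv2.imread("pics/side0.png")[200:300,215:365]
A=cv2.resize(a,None,fx=3.2,fy=3.2,interpolation=cv2.INTER_CUBIC);B=cv2.resize(b,None,fx=2.9,fy=2.9,interpolation=cv2.INTER_CUBIC)
o=np.zeros((400,352+435,3),np.uint8);o[:400,:352]=A;o[:290,352:]=B
cv2.imwrite("pics/z0.png",o)
```

```text
(no output)
```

View pics/z0.png

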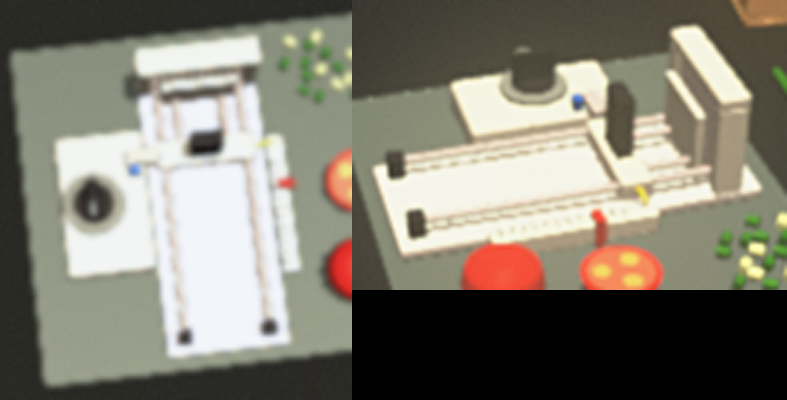

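```bash
cat > m.py <<'E'
from h import *
def measure(ct,cs,roi_t=(slice(150,275),slice(235,345)),verb=True):
    out={}
    for n,c in(("top",ct),("side",cs)):
        d,P=cloud(c); im=c["image"]; hsv=cv2.cvtColor(im,cv2.COLOR_RGB2HSV); H,S,V=[hsv[...,i].astype(int) for i in range(3)]
        m=np.zeros(H.shape,bool); 
        if n=="top": m[150:275,235:335]=1
        else: m[200:285,215:365]=1
        yel=m&(H>22)&(H<36)&(S>110)&(V>100)
        red=m&((H<6)|(H>174))&(S>140)&(V>90)
        blue=m&(H>100)&(H<125)&(S>110)
        dark=m&(V<75)
        for k,q in(("yel",yel),("red",red),("blue",blue),("dark",dark)):
            nn,l,st,ce=cv2.connectedComponentsWithStats(q.astype(np.uint8),connectivity=8)
            for i in range(1,nn):
                if 3<=st[i,4]<600:
                    p=np.median(P[l==i],0); pm=P[l==i][:,2]
                    print(n,k,ce[i].round(1),st[i,4],"med",p.round(4),"zrange",np.percentile(pm,[5,95]).round(3))
E
python3 - <<'E'
from m import *
ct=np.load("top0.npy",allow_pickle=True).item();cs=np.load("side0.npy",allow_pickle=True).item()
measure(ct,cs)
d,P=cloud(ct);im=ct["image"]; hsv=cv2.cvtColor(im,cv2.COLOR_RGB2HSV)
m=np.zeros(im.shape[:2],bool);m[145:280,225:395]=1
# board: project pixels on z=.006
b=m&(hsv[...,2]>70); b=cv2.morphologyEx(b.astype(np.uint8),cv2.MORPH_CLOSE,np.ones((9,9)))
cn=max(cv2.findContours(b,cv2.RETR_EXTERNAL,cv2.CHAIN_APPROX_NONE)[0],key=cv2.contourArea)[:,0]
Q=onplane(ct,d,.006)[cn[:,1],cn[:,0],:2]
print("board",cv2.minAreaRect((Q*1000).astype(np.float32)))
# white parts by depth: housing z~.036, base
w=m&(hsv[...,2]>185)&(hsv[...,1]<50)
for lo,hi in((.028,.043),(.105,.128),(.003,.02),):
    q=(w&(P[...,2]>lo)&(P[...,2]<hi)).astype(np.uint8)
    nn,l,st,ce=cv2.connectedComponentsWithStats(q)
    for i in range(1,nn):
        if st[i,4]>60: print(lo,ce[i].round(1),st[i,4],cv2.minAreaRect((P[l==i][:,:2]*1000).astype(np.float32)),np.median(P[l==i],0).round(3))
# tall stuff around for clearance
E
```

```text
top red [324.6 206.8] 5 med [ 0.5802 -0.1458  0.0316] zrange [0.03  0.034]
top blue [276.5 202.5] 4 med [0.5892 0.0206 0.0493] zrange [0.044 0.054]
top dark [298.9 194.6] 45 med [ 0.6087 -0.0541  0.0973] zrange [0.063 0.104]
top dark [263.7 212.3] 70 med [0.5533 0.0611 0.0539] zrange [0.046 0.081]
side yel [314.5 266.2] 14 med [ 0.6262 -0.1146  0.0335] zrange [0.031 0.035]
side red [300.  277.5] 26 med [ 0.5832 -0.1502  0.0307] zrange [0.015 0.035]
side red [262. 284.] 3 med [ 0.4871 -0.1502  0.0187] zrange [0.01  0.051]
side red [269. 284.] 7 med [ 0.4992 -0.2021  0.0581] zrange [0.031 0.06 ]
side blue [292.5 233.5] 4 med [0.5921 0.0174 0.0496] zrange [0.049 0.051]
side dark [314.1 200.4] 12 med [ 7.058e-01  2.822e-01 -3.000e-04] zrange [-0.002  0.003]
side dark [328.5 207. ] 4 med [0.7439 0.2316 0.0008] zrange [-0.001  0.001]
side dark [270.8 220.8] 4 med [0.5369 0.0511 0.0748] zrange [0.072 0.078]
side dark [352.  228.5] 4 med [ 0.7851  0.1012 -0.0022] zrange [-0.003  0.   ]
side dark [361.9 230.2] 10 med [8.097e-01 8.270e-02 6.000e-04] zrange [-0.002  0.008]
side dark [363.  237.
[... 890 characters left out ...]
320312, -44.87895202636719), (29.817686080932617, 126.83865356445312), 7.857968807220459) [ 0.697 -0.045  0.117]
0.003 [366.3 178. ] 310 ((691.2432861328125, -294.016845703125), (163.96092224121094, 30.489709854125977), 7.346045017242432) [ 0.69  -0.292  0.015]
0.003 [281.1 187.3] 64 ((649.1093139648438, 6.572005271911621), (53.69293975830078, 18.18134307861328), 8.341397285461426) [0.65  0.007 0.016]
0.003 [297.7 185.4] 83 ((658.0585327148438, -51.375919342041016), (32.3026008605957, 42.48927307128906), 9.280714988708496) [ 0.658 -0.052  0.016]
0.003 [303.1 229.5] 1623 ((509.440673828125, -72.5929183959961), (218.9969940185547, 137.10662841796875), 6.8898844718933105) [ 0.503 -0.072  0.016]
```

Depth from both views agrees with the stated heights: knob top 81, handle top 104, housing 35 and clip 33 mm. Yaw is 7.9°, and frame, housing and knob put the origin at (571,-63) within 2 mm.

```bash
cat > g.py <<'E'
import sys; from h import *
YAW=np.radians(7.9); O=np.array([.5708,-.0633]); EX=np.array([np.cos(YAW),np.sin(YAW)]); EY=np.array([-EX[1],EX[0]])
def goal(sx,sy,z,yawdeg): # slicer mm, world z mm, tool-x yaw in world deg
    s=state(); r=R.from_quat(s["eef_rot"]); p=np.r_[O+EX*sx/1e3+EY*sy/1e3,z/1e3]
    x=r.as_matrix()[:,0]; y0=np.arctan2(x[1],x[0]); t=-(np.radians(yawdeg)-y0); t=(t+np.pi)%(2*np.pi)-np.pi
    rel=np.array(s["ee_pos"])[:2]-O
    print("t",s["time_s"],"shift mm",(r.inv().apply(p-s["ee_pos"])*1000).round(1),"turn",t.round(3),"now slicer",(rel@EX*1e3).round(1),(rel@EY*1e3).round(1),"z",round(s["ee_pos"][2]*1e3,1),"yaw",np.degrees(y0).round(1),"tilt",r.as_matrix()[:,2].round(3),"F",np.round(s["contact_force"],1),"M",np.round(s["torque"],2),"w",s["gripper_width"],"q6",s["qpos"][5])
if __name__=="__main__": goal(*map(float,sys.argv[1:5]))
E
python3 g.py 0 125 150 -82.1
```

```text
t 0.1 shift mm [ 263.2 -477.8   64.5] turn -0.569 now slicer -260.8 604.2 z 214.0 yaw -114.7 tilt [-0.001 -0.002 -1.   ] F [-0.1 -0.3  0.1] M [ 0.01 -0.01 -0.05] w 0.08523897703912119 q6 -0.2846082275891522
```

apply_moves --pt "26 -48 0 -0.1" --pt "53 -96 0 -0.2" --pt "79 -143 0 -0.3" --pt "105 -191 0 -0.4" --pt "132 -239 0 -0.5" --jaw 0.7

```text
time_s: 0.72
ee_pos: [0.392, 0.2779, 0.214]
eef_rot: [0.732, -0.681, 0.0, 0.001]
contact_force: [0.8, 0.7, 0.4]
gripper_width: 0.0598
```

```bash
python3 g.py 0 125 150 -82.1
```

```text
t 0.725 shift mm [ 228.5 -145.5   64.2] turn -0.065 now slicer -130.2 362.6 z 214.0 yaw -85.8 tilt [-0.001 -0.002 -1.   ] F [0.8 0.7 0.4] M [ 0.08 -0.16  0.04] w 0.0598413216989611 q6 0.6994986775099126
```

apply_moves --pt "46 -29 6 -0.02" --pt "91 -58 12 -0.04" --pt "137 -87 20 -0.065" --pt "183 -116 30 -0.065" --pt "228 -145 40 -0.065"

```text
time_s: 1.35
ee_pos: [0.5538, 0.0594, 0.1735]
eef_rot: [0.754, -0.657, -0.0, 0.001]
contact_force: [0.4, 1.0, 0.2]
gripper_width: 0.0597
```

```bash
python3 g.py 0 125 68 -82.1
```

```text
t 1.35 shift mm [ -1.3  -0.2 105.5] turn -0.0 now slicer 0.0 123.9 z 173.5 yaw -82.1 tilt [-0.002 -0.002 -1.   ] F [0.4 1.  0.2] M [ 0.18 -0.11  0.03] w 0.05967006566530036 q6 1.319758481465483
```

apply_moves --pt "-1 0 40 0" --pt "-1 0 70 0" --pt "-1 0 90 0" --pt "-1 0 105 0" --pt "-1 0 105 0"

```text
time_s: 1.98
ee_pos: [0.5527, 0.06, 0.0675]
eef_rot: [0.754, -0.657, -0.001, 0.002]
contact_force: [0.5, 0.9, -0.0]
gripper_width: 0.06
```

```bash
python3 - <<'E'
from h import *
a=capture("top")["image"][140:270,225:355]; b=capture("side")["image"][170:300,205:365]
o=np.zeros((400,400+400,3),np.uint8);o[:]=0
A=cv2.resize(a,(390,390),interpolation=cv2.INTER_CUBIC);B=cv2.resize(b,(400,325),interpolation=cv2.INTER_CUBIC)
o[:390,:390]=A;o[:325,400:]=B;cv2.imwrite("pics/z1.png",o[...,::-1])
E
python3 g.py 0 125 68 -82.1
```

```text
t 2.075 shift mm [-0.2  0.3  1.2] turn 0.0 now slicer 0.3 124.8 z 69.2 yaw -82.1 tilt [-0.001 -0.002 -1.   ] F [ 0.3 -0.7  0.2] M [-0.01  0.02 -0.02] w 0.05965505359414569 q6 1.3178288669902813
```

View pics/z1.png

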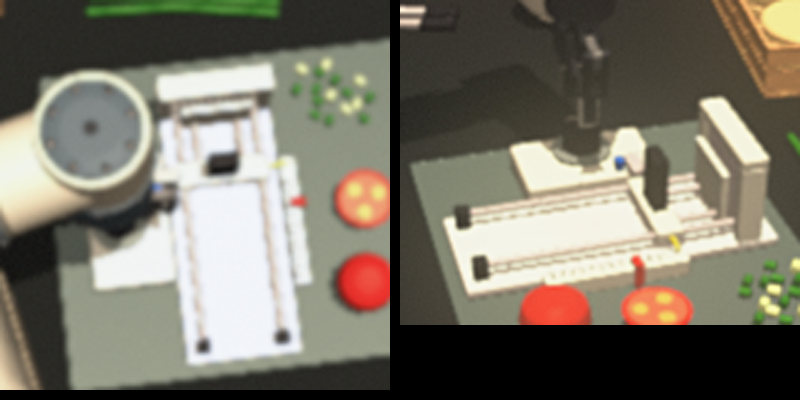

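The side crop shows the fingers straddling the knob at about (582,120), with nothing disturbed. Closing the jaws.

apply_moves --pt "0 0 1 0" --pt "0 0 1 0" --pt "0 0 1 0" --pt "0 0 1 0" --pt "0 0 1 0" --jaw 0

```text
time_s: 2.7
ee_pos: [0.554, 0.0603, 0.0683]
eef_rot: [0.754, -0.657, 0.0, 0.001]
contact_force: [0.2, -0.6, 0.0]
gripper_width: 0.0001
```

```bash
python3 g.py 0 125 68 -82.1
```

```text
t 2.7 shift mm [-0.3  0.3  0.3] turn 0.0 now slicer 0.3 124.7 z 68.3 yaw -82.1 tilt [-0.001 -0.002 -1.   ] F [ 0.2 -0.6  0. ] M [ 0.04 -0.02  0.02] w 8.857312980026729e-05 q6 1.3178415227824318
```

The opening is 0, so the jaws closed on nothing. Looking again.

Run:
```python
from h import *
a=capture("side");np.save("side1.npy",a,allow_pickle=True); b=a["image"][180:260,230:330]
cv2.imwrite("pics/z2.png",cv2.resize(b,(750,600),interpolation=cv2.INTER_CUBIC)[...,::-1])
d,P=cloud(a)
for v in range(190,236,3): print(v,[tuple((P[v,u]*1000).round().astype(int)) for u in range(268,290,3)])
```

```text
190 [(np.int64(569), np.int64(377), np.int64(-1)), (np.int64(540), np.int64(66), np.int64(163)), (np.int64(545), np.int64(43), np.int64(174)), (np.int64(550), np.int64(25), np.int64(183)), (np.int64(557), np.int64(18), np.int64(187)), (np.int64(565), np.int64(19), np.int64(185)), (np.int64(628), np.int64(367), np.int64(0)), (np.int64(638), np.int64(364), np.int64(1))]
193 [(np.int64(566), np.int64(355), np.int64(-1)), (np.int64(539), np.int64(63), np.int64(156)), (np.int64(545), np.int64(44), np.int64(165)), (np.int64(552), np.int64(34), np.int64(170)), (np.int64(557), np.int64(17), np.int64(178)), (np.int64(564), np.int64(12), np.int64(180)), (np.int64(626), np.int64(348), np.int64(-1)), (np.int64(635), np.int64(344), np.int64(0))]
196 [(np.int64(563), np.int64(334), np.int64(-1)), (np.int64(541), np.int64(80), np.int64(137)), (np.int64(545), np.int64(41), np.int64(158)), (np.int64(549), np.int64(14), np.int64(172)), (np.int64(555), np.int64(3), np.int64(177)), (np.int64(563), np.int64(3), np.int64(177)), (np.int64(571), np.int64(4), np.int64(176)), (np.int64(631), np.int64(320), np
[... 4087 characters left out ...]
(48), np.int64(42)), (np.int64(536), np.int64(42), np.int64(45)), (np.int64(544), np.int64(43), np.int64(44)), (np.int64(553), np.int64(43), np.int64(43)), (np.int64(560), np.int64(39), np.int64(45)), (np.int64(569), np.int64(42), np.int64(42)), (np.int64(577), np.int64(41), np.int64(42)), (np.int64(586), np.int64(42), np.int64(41))]
235 [(np.int64(527), np.int64(41), np.int64(37)), (np.int64(535), np.int64(39), np.int64(37)), (np.int64(542), np.int64(27), np.int64(44)), (np.int64(550), np.int64(27), np.int64(43)), (np.int64(559), np.int64(27), np.int64(43)), (np.int64(568), np.int64(31), np.int64(40)), (np.int64(577), np.int64(38), np.int64(34)), (np.int64(585), np.int64(33), np.int64(36))]
```

View pics/z2.png

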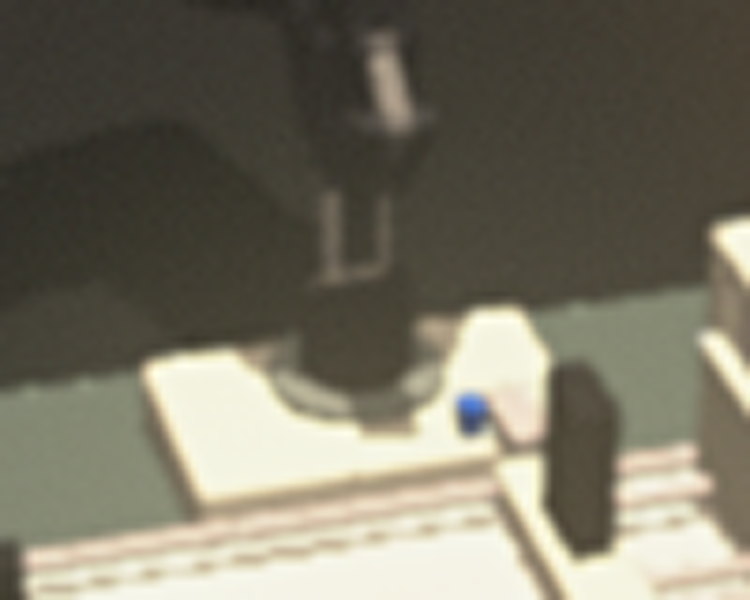

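The silver finger edges end at about row 216, above the dark bar (rows 217-229). So the tips really stand about 30 mm higher than reported. I'll check the tip height offset in the start picture.

```bash
python3 - <<'E'
from h import *
cs=np.load("side0.npy",allow_pickle=True).item(); ct=np.load("top0.npy",allow_pickle=True).item(); c1=np.load("side1.npy",allow_pickle=True).item()
for nm,c,xy in(("side0",cs,(.229,.499)),("top0",ct,(.229,.499)),("side1",c1,(.554,.0603))):
    d,P=cloud(c); q=(np.hypot(P[...,0]-xy[0],P[...,1]-xy[1])<.09)&(P[...,2]>.09)&(c["range_z"]>0)
    z=P[q][:,2]; print(nm,q.sum(),np.percentile(z,[0,1,3,5,10,50]).round(3) if q.sum() else "")
    if q.sum():
        for lo in np.arange(.09,.32,.012):
            k=q&(P[...,2]>=lo)&(P[...,2]<lo+.012)
            if k.sum()>2: print("  z",lo.round(3),k.sum(),"x",np.percentile(P[k][:,0],[5,95]).round(3),"y",np.percentile(P[k][:,1],[5,95]).round(3))
E
python3 g.py 0 125 68 -82.1
```

```text
side0 3362 [0.247 0.258 0.275 0.292 0.315 0.481]
  z 0.246 34 x [0.204 0.257] y [0.449 0.545]
  z 0.258 47 x [0.203 0.257] y [0.446 0.545]
  z 0.27 47 x [0.203 0.258] y [0.446 0.547]
  z 0.282 53 x [0.197 0.263] y [0.431 0.554]
  z 0.294 82 x [0.193 0.266] y [0.43  0.557]
  z 0.306 101 x [0.191 0.264] y [0.431 0.555]
  z 0.318 99 x [0.193 0.263] y [0.432 0.555]
top0 4986 [0.246 0.299 0.325 0.345 0.422 0.625]
  z 0.246 7 x [0.212 0.219] y [0.449 0.454]
  z 0.258 7 x [0.21  0.218] y [0.446 0.453]
  z 0.27 3 x [0.211 0.218] y [0.447 0.453]
  z 0.282 12 x [0.205 0.22 ] y [0.439 0.456]
  z 0.294 54 x [0.189 0.239] y [0.429 0.501]
  z 0.306 44 x [0.19  0.231] y [0.432 0.474]
  z 0.318 38 x [0.193 0.232] y [0.432 0.474]
side1 5113 [0.09  0.11  0.151 0.171 0.213 0.384]
  z 0.09 30 x [0.544 0.565] y [0.045 0.061]
  z 0.102 33 x [0.544 0.566] y [0.043 0.06 ]
  z 0.114 19 x [0.544 0.565] y [0.043 0.057]
  z 0.126 35 x [0.539 0.565] y [0.029 0.085]
  z 0.138 35 x [0.538 0.568] y [0.018 0.093]
  z 0.15 54 x [0.537 0.57 ] y [0.009 0.099]
  z 0.162 75 x [0.536 0.572] y [-0.     0.076]
  z 0.174 94 x [0.536 0.574] y [0.001 0.074]
  z 0.186 79 x [0.535 0.568] y [0.018 0.069]
  z 0.198 47 x [0.546 0.568] y [0.017 0.045]
  z 0.21 84 x [0.522 0.583] y [0.022 0.045]
  z 0.222 120 x [0.52  0.587] y [0.022 0.05 ]
  z 0.234 131 x [0.52  0.587] y [0.022 0.05 ]
  z 0.246 131 x [0.52  0.586] y [0.023 0.05 ]
  z 0.258 106 x [0.521 0.586] y [0.026 0.055]
  z 0.27 111 x [0.514 0.591] y [0.016 0.047]
  z 0.282 148 x [0.513 0.593] y [0.015 0.046]
  z 0.294 166 x [0.513 0.59 ] y [0.016 0.047]
  z 0.306 153 x [0.511 0.591] y [0.015 0.047]
  z 0.318 164 x [0.513 0.592] y [0.015 0.046]
t 2.75 shift mm [-0.2  0.4  0.3] turn 0.0 now slicer 0.4 124.8 z 68.3 yaw -82.1 tilt [-0.001 -0.002 -1.   ] F [ 0.4 -0.   0.4] M [0.01 0.07 0.03] w -0.0002671605656763551 q6 1.3178667294276472
```

Both cameras show the open fingertips at z 0.246 in the start pose, where the reported TCP (0.214) puts them at about 0.213 (0.200 + 13 mm swing-back). The shut tips now show at about 0.087, against an expected 0.054. Reported TCP z is therefore about 33 mm below the true value. I'll aim 33 mm lower in reported z: reopen, then descend gently.

apply_moves --pt "0 0 -2 0" --pt "0 0 -2 0" --pt "0 0 0 0" --pt "0 0 10 0" --pt "0 0 20 0" --jaw 0.7

```text
time_s: 3.38
ee_pos: [0.5537, 0.0602, 0.0472]
eef_rot: [0.754, -0.657, 0.0, 0.001]
contact_force: [-0.5, 0.8, -0.1]
gripper_width: 0.0595
```

apply_moves --pt "0 0 6 0" --pt "0 0 12 0" --pt "0 0 12 0"

```text
time_s: 3.75
ee_pos: [0.5533, 0.0601, 0.0346]
eef_rot: [0.754, -0.657, -0.0, 0.002]
contact_force: [0.1, -0.1, -0.0]
gripper_width: 0.0598
```

```bash
python3 g.py 0 125 35 -82.1
```

```text
t 3.75 shift mm [-0.4 -0.4 -0.4] turn -0.0 now slicer -0.4 124.6 z 34.6 yaw -82.1 tilt [-0.002 -0.002 -1.   ] F [ 0.1 -0.1 -0. ] M [ 0.   -0.02  0.02] w 0.059848833323122005 q6 1.317744692714957
```

apply_moves --pt "0 0 -1 0" --pt "0 0 -1 0" --pt "0 0 -1 0" --pt "0 0 -1 0" --pt "0 0 -1 0" --jaw 0

```text
time_s: 4.38
ee_pos: [0.5535, 0.061, 0.0362]
eef_rot: [0.754, -0.657, -0.0, 0.001]
contact_force: [-3.2, 5.1, 4.5]
gripper_width: 0.013
```

```bash
python3 g.py 0 125 35 -82.1
```

```text
t 4.375 shift mm [ 0.5 -0.1  1.2] turn 0.0 now slicer -0.1 125.5 z 36.2 yaw -82.1 tilt [-0.001 -0.001 -1.   ] F [-3.2  5.1  4.5] M [ 1.55  0.83 -0.01] w 0.012953462716171553 q6 1.3177355909842658
```

Gripped: 13 mm opening on the 14 mm bar. Turning clockwise, which is a positive turn about tool z because z points down.

apply_moves --pt "0 0 0 0.15" --pt "0 0 0 0.3" --pt "0 0 0 0.46" --pt "0 0 0 0.62" --pt "0 0 0 0.78"

```text
time_s: 5.0
ee_pos: [0.5538, 0.0626, 0.0362]
eef_rot: [-0.446, 0.895, 0.001, 0.0]
contact_force: [-0.7, 7.2, -0.1]
gripper_width: 0.0129
```

```bash
python3 g.py 0 125 36 -150.8
```

```text
t 5.0 shift mm [ 1.7 -1.1  0.2] turn 0.414 now slicer 0.5 127.0 z 36.2 yaw -127.1 tilt [-0.     0.002 -1.   ] F [-0.7  7.2 -0.1] M [ 2.45  0.28 -0.  ] w 0.01293135134930236 q6 0.5324740307413006
```

apply_moves --pt "1 -1 0 0.16" --pt "1 -1 0 0.32" --pt "1 -1 0 0.43" --pt "1 -1 0 0.43"

```text
time_s: 5.5
ee_pos: [0.5545, 0.0632, 0.0363]
eef_rot: [-0.245, 0.97, 0.002, 0.001]
contact_force: [-0.6, 8.0, -0.9]
gripper_width: 0.0129
```

```bash
python3 - <<'E'
from h import *
a=capture("top")["image"][140:270,225:355]; b=capture("side")["image"][195:275,225:325]
o=np.zeros((400,800,3),np.uint8)
o[:390,:390]=cv2.resize(a,(390,390),interpolation=cv2.INTER_CUBIC);o[:320,400:]=cv2.resize(b,(400,320),interpolation=cv2.INTER_CUBIC)
cv2.imwrite("pics/z3.png",o[...,::-1])
E
python3 g.py 0 125 36 -150.8
```

```text
t 5.6 shift mm [ 2.  -1.9  0.2] turn -0.014 now slicer 1.2 127.5 z 36.2 yaw -151.6 tilt [ 0.001  0.004 -1.   ] F [-1.   7.7 -0.4] M [2.87 0.42 0.71] w 0.01323335961088462 q6 0.10615849513693632
```

View pics/z3.png

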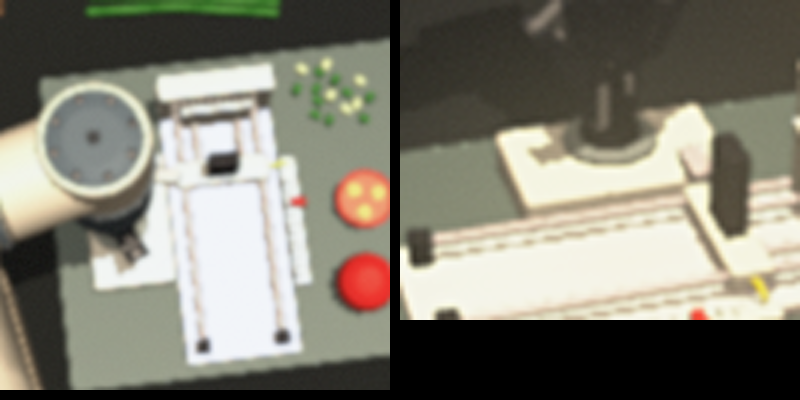

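The blue pin is no longer visible (it was near (620,160) in the second crop), and Mz is 0.7 against the stop, so it is unlocked. Releasing and lifting.

apply_moves --pt "0 0 0 0" --pt "0 0 0 0" --pt "0 0 0 0" --pt "0 0 -30 0" --pt "0 0 -60 0" --jaw 0.6

```text
time_s: 6.22
ee_pos: [0.5541, 0.0624, 0.0967]
eef_rot: [-0.245, 0.97, 0.002, 0.0]
contact_force: [-0.1, 0.2, -0.4]
gripper_width: 0.0512
```

apply_moves --pt "0 0 -30 0.1" --pt "0 0 -30 0.35"

```text
time_s: 6.48
ee_pos: [0.5559, 0.0623, 0.1298]
eef_rot: [-0.101, 0.995, 0.002, 0.003]
contact_force: [0.5, 0.1, -0.4]
gripper_width: 0.0509
```

```bash
python3 g.py 45 0 110 -172.1
python3 - <<'E'
from m import *
measure(capture("top"),capture("side"))
E
```

```text
t 6.475 shift mm [ -34.2 -129.    19.5] turn 0.064 now slicer 2.5 126.5 z 129.8 yaw -168.4 tilt [ 0.006  0.004 -1.   ] F [ 0.5  0.1 -0.4] M [ 0.03 -0.01 -0.04] w 0.05089830147078506 q6 -0.18698273771297488
top red [324.6 206.8] 5 med [ 0.5794 -0.1455  0.0359] zrange [0.032 0.037]
top dark [298.9 194.6] 47 med [ 0.6087 -0.0541  0.0963] zrange [0.062 0.102]
top dark [260.4 209.4] 202 med [0.5147 0.0561 0.3641] zrange [0.006 0.422]
top dark [318.7 251.7] 3 med [ 0.4248 -0.1257  0.0392] zrange [0.038 0.042]
side yel [314.5 266.2] 14 med [ 0.6262 -0.1167  0.034 ] zrange [0.032 0.036]
side red [300.  277.5] 26 med [ 0.5834 -0.1492  0.0315] zrange [0.014 0.036]
side red [262.5 284. ] 4 med [ 0.4877 -0.1693  0.0337] zrange [0.009 0.055]
side red [268.5 284. ] 6 med [ 0.4983 -0.2012  0.0578] zrange [0.053 0.06 ]
side dark [343.  200.7] 3 med [0.8001 0.2663 0.0027] zrange [-0.001  0.003]
side dark [345.  203.3] 3 med [0.8037 0.2477 0.0018] zrange [-0.002  0.002]
side dark [340.  204.3] 3 med [ 7.861e-01  2.462e-01 -6.000e-04] zrange [-0.001  0.   ]
side dark [356.3 210.2] 11 med [ 0.8256  0.2023 -0.0014] zrange [-0.002  0.001]
side dark [308. 218.] 3 med [6.66e-01 1.74e-01 6.00e-04] zrange [-0.002  0.002]
side dark [363.  220.6] 8 med [ 8.286e-01  1.349e-01 -3.000e-04] zrange [-0.001  0.003]
side dark [353.2 222.2] 4 med [0.7977 0.1285 0.0009] zrange [0.    0.002]
side dark [359.8 242.4] 250 med [7.86e-01 2.50e-02 3.00e-04] zrange [-0.003  0.004]
side dark [304. 234.] 5 med [ 0.6086 -0.0568  0.0947] zrange [0.086 0.1  ]
side dark [353.4 243.7] 10 med [ 7.675e-01  1.830e-02 -3.000e-04] zrange [-0.002  0.001]
side dark [229.2 257.4] 20 med [ 0.414  -0.0458  0.0319] zrange [0.025 0.039]
side dark [217.1 275.6] 104 med [ 0.3789 -0.0828  0.0017] zrange [-0.002  0.004]
side dark [236.  277.9] 14 med [ 0.4257 -0.1351  0.0313] zrange [0.027 0.041]
```

No blue remains in either view, so the pin is sunk. Moving over the handle.

apply_moves --pt "-11 -43 0 0.06" --pt "-23 -86 5 0.06" --pt "-34 -129 20 0.06" --pt "-34 -129 20 0.06" --pt "-34 -129 20 0.06"

```text
time_s: 7.2
ee_pos: [0.6135, -0.0573, 0.1063]
eef_rot: [-0.074, 0.997, 0.002, -0.0]
contact_force: [0.1, -0.3, -0.1]
gripper_width: 0.0512
```

```bash
python3 g.py 45 0 40 -172.1
```

```text
t 7.2 shift mm [-1.9 -0.3 66.3] turn 0.01 now slicer 43.1 0.1 z 106.3 yaw -171.6 tilt [-0.     0.004 -1.   ] F [ 0.1 -0.3 -0.1] M [ 0.05  0.02 -0.01] w 0.05123214375679641 q6 -0.00914231120478415
```

apply_moves --pt "-2 0 20 0.01" --pt "-2 0 35 0.01" --pt "-2 0 50 0.01" --pt "-2 0 64 0.01" --pt "-2 0 66 0.01"

```text
time_s: 7.82
ee_pos: [0.6146, -0.0567, 0.0389]
eef_rot: [-0.069, 0.998, 0.002, -0.001]
contact_force: [0.0, 0.1, 0.5]
gripper_width: 0.0509
```

apply_moves --pt "0 0 0 0" --pt "0 0 0 0" --pt "0 0 0 0" --pt "0 0 0 0" --jaw 0

```text
time_s: 8.32
ee_pos: [0.6162, -0.0566, 0.0397]
eef_rot: [-0.069, 0.998, 0.002, 0.001]
contact_force: [5.0, 0.2, -2.1]
gripper_width: 0.0175
```

```bash
python3 g.py 45 0 40 -172.1;  python3 - <<'E'
from h import *
a=capture("top")["image"][140:270,225:355]; b=capture("side")["image"][195:295,225:350]
o=np.zeros((400,800,3),np.uint8)
o[:390,:390]=cv2.resize(a,(390,390),interpolation=cv2.INTER_CUBIC);o[:320,400:]=cv2.resize(b,(400,320),interpolation=cv2.INTER_CUBIC)
cv2.imwrite("pics/z4.png",o[...,::-1])
E
```

```text
t 8.325 shift mm [ 0.9 -0.4 -0.3] turn 0.0 now slicer 45.9 0.4 z 39.7 yaw -172.1 tilt [ 0.001  0.004 -1.   ] F [ 5.   0.2 -2.1] M [ 0.02 -1.67 -0.04] w 0.017462882955049323 q6 -0.018721263165444993
```

View pics/z4.png

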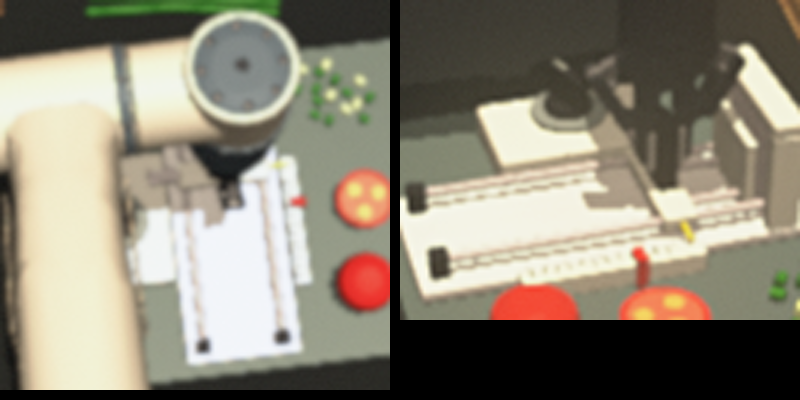

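The handle is gripped (17.5 mm opening) and the knob in the side crop at (567,95) stays turned. Tool +x is slicer -x, so I'll pull 40 mm and then measure pointer against clip.

apply_moves --pt "8 0 0 0" --pt "16 0 0 0" --pt "24 0 0 0" --pt "32 0 0 0" --pt "40 0 0 0"

```text
time_s: 9.05
ee_pos: [0.5784, -0.0618, 0.0398]
eef_rot: [-0.069, 0.998, 0.002, 0.002]
contact_force: [10.1, -0.2, -7.3]
gripper_width: 0.0174
```

```bash
cat > pm.py <<'E'
from g import *
def pm():
    ct,cs=capture("top"),capture("side")
    for n,c,roi in(("top",ct,(190,225,310,335)),("side",cs,(255,290,280,330))):
        d,P=cloud(c); im=c["image"].astype(float); r,g,b=[im[...,i] for i in range(3)]
        m=np.zeros(r.shape,bool);m[roi[0]:roi[1],roi[2]:roi[3]]=1
        yel=np.clip(np.minimum(r,g)-b-35,0,None)*m*(np.abs(r-g)<60); red=np.clip(r-np.maximum(g,b)-50,0,None)*m*(np.maximum(g,b)<120)
        res={}
        for k,w,z in(("yel",yel,.034),("red",red,.034)):
            if n=="side" and k=="red": w=w*(P[...,2]>.024)*(P[...,2]<.045)*(np.arange(w.shape[0])[:,None]<281)
            if w.sum()==0: print(n,k,"none");continue
            # largest blob
            nn,l,st,ce=cv2.connectedComponentsWithStats((w>0).astype(np.uint8)); i=1+np.argmax([w[l==j].sum() for j in range(1,nn)]); w=w*(l==i)
            Q=onplane(c,d,z); p=(Q*w[...,None]).sum((0,1))/w.sum(); s=(p[:2]-O); dep=np.median(P[w>0],0); sd=dep[:2]-O
            vv,uu=np.nonzero(w>0)
            print(n,k,"npx",len(vv),"u",uu.min(),uu.max(),"v",vv.min(),vv.max(),"plane slicer",(s@EX*1e3).round(1),(s@EY*1e3).round(1),"| depth slicer",(sd@EX*1e3).round(1),(sd@EY*1e3).round(1),"z",(dep[2]*1e3).round(1))
            res[k]=s@EX*1e3
            if k=="yel": print("   end pixels slicer xy", [( ((Q[a,b_][:2]-O)@EX*1e3).round(1),((Q[a,b_][:2]-O)@EY*1e3).round(1)) for a,b_ in zip(vv,uu)][:30:3])
        if len(res)==2: print(n,"remaining pull",(res["yel"]-res["red"]).round(1))
if __name__=="__main__": pm(); goal(0,0,40,-172.1)
E
python3 pm.py
```

```text
top yel npx 13 u 316 322 v 205 206 plane slicer 4.6 -64.6 | depth slicer 6.1 -65.3 z 27.4
   end pixels slicer xy [(np.float64(7.5), np.float64(-56.5)), (np.float64(6.3), np.float64(-66.7)), (np.float64(4.5), np.float64(-52.6)), (np.float64(3.3), np.float64(-62.9)), (np.float64(2.1), np.float64(-73.1))]
top red npx 9 u 323 326 v 206 208 plane slicer -1.5 -81.6 | depth slicer -2.0 -83.4 z 31.9
top remaining pull 6.1
side yel npx 30 u 297 303 v 265 276 plane slicer 7.4 -59.6 | depth slicer 8.8 -55.1 z 34.2
   end pixels slicer xy [(np.float64(13.9), np.float64(-45.1)), (np.float64(10.1), np.float64(-48.4)), (np.float64(6.4), np.float64(-51.8)), (np.float64(2.6), np.float64(-55.1)), (np.float64(9.9), np.float64(-57.2)), (np.float64(6.2), np.float64(-60.5)), (np.float64(2.5), np.float64(-63.8)), (np.float64(9.7), np.float64(-65.9)), (np.float64(7.1), np.float64(-73.8)), (np.float64(6.9), np.float64(-82.3))]
side red npx 23 u 298 302 v 272 279 plane slicer 0.3 -83.8 | depth slicer -0.3 -87.1 z 33.2
side remaining pull 7.1
t 9.15 shift mm [ 7.1 -0.4 -0.3] turn 0.0 now slicer 7.1 0.4 z 39.7 yaw -172.1 tilt [ 0.004  0.004 -1.   ] F [ 8.3 -1.3 -6.7] M [-0.05 -2.33 -0.07] w 0.01722709830341294 q6 -0.019994167000284602
```

Both views agree: 6-7 mm remain.

apply_moves --pt "3 0 0 0" --pt "6 0 0 0" --pt "8 0 0 0" --pt "8 0 0 0" --pt "8 0 0 0"

```text
time_s: 9.78
ee_pos: [0.5716, -0.0627, 0.0398]
eef_rot: [-0.069, 0.998, 0.002, 0.004]
contact_force: [8.4, 0.2, -6.5]
gripper_width: 0.0173
```

```bash
python3 pm.py | grep -v end
```

```text
top yel npx 15 u 316 322 v 206 208 plane slicer -1.9 -64.2 | depth slicer -0.6 -64.0 z 29.4
top red npx 8 u 324 326 v 206 208 plane slicer -1.5 -82.6 | depth slicer -2.2 -83.5 z 31.4
top remaining pull -0.4
side yel npx 24 u 294 299 v 266 271 plane slicer 1.4 -59.0 | depth slicer 2.5 -51.7 z 33.4
side red npx 21 u 298 302 v 273 279 plane slicer -0.1 -84.9 | depth slicer 0.5 -87.0 z 33.0
side remaining pull 1.4
t 9.875 shift mm [ 0.8 -0.5 -0.3] turn 0.0 now slicer 0.8 0.5 z 39.7 yaw -172.1 tilt [ 0.007  0.004 -1.   ] F [ 9.3 -0.7 -6.3] M [-0.09 -2.21 -0.05] w 0.017503961364117013 q6 -0.020365142189007857
```

The pointer is within about 1 mm of the clip middle. I'll hold for a second and check with a picture.

apply_moves --pt "1 0 0 0" --pt "1 0 0 0" --pt "1 0 0 0" --pt "1 0 0 0" --pt "1 0 0 0"

```text
time_s: 10.5
ee_pos: [0.5721, -0.0626, 0.0398]
eef_rot: [-0.069, 0.998, 0.002, 0.005]
contact_force: [10.1, -0.2, -6.3]
gripper_width: 0.0177
```

apply_moves --pt "0.5 0 0 0" --pt "0.5 0 0 0" --pt "0.5 0 0 0" --pt "0.5 0 0 0" --pt "0.5 0 0 0"

```text
time_s: 11.12
ee_pos: [0.5729, -0.0626, 0.0398]
eef_rot: [-0.069, 0.998, 0.002, 0.006]
contact_force: [8.8, -0.0, -5.6]
gripper_width: 0.0175
```

```bash
python3 pm.py | grep -v end;  python3 - <<'E'
from h import *
a=capture("top")["image"][140:270,225:355]; b=capture("side")["image"][195:295,225:350]
o=np.zeros((400,800,3),np.uint8)
o[:390,:390]=cv2.resize(a,(390,390),interpolation=cv2.INTER_CUBIC);o[:320,400:]=cv2.resize(b,(400,320),interpolation=cv2.INTER_CUBIC)
cv2.imwrite("pics/z5.png",o[...,::-1])
E
```

```text
top yel npx 13 u 316 322 v 206 208 plane slicer -0.4 -64.9 | depth slicer -0.2 -66.0 z 30.8
top red npx 9 u 323 326 v 206 208 plane slicer -1.5 -81.7 | depth slicer -2.8 -83.1 z 33.3
top remaining pull 1.1
side yel npx 25 u 294 300 v 266 271 plane slicer 2.4 -58.7 | depth slicer 3.0 -52.6 z 34.6
side red npx 24 u 298 302 v 273 279 plane slicer 0.1 -85.3 | depth slicer -0.1 -87.4 z 32.9
side remaining pull 2.3
t 11.225 shift mm [ 2.2 -0.4 -0.2] turn 0.001 now slicer 2.2 0.4 z 39.8 yaw -172.1 tilt [ 0.011  0.004 -1.   ] F [ 8.4  0.8 -5.9] M [-0.05 -1.7  -0.1 ] w 0.016983073878810262 q6 -0.020614141316213707
```

View pics/z5.png

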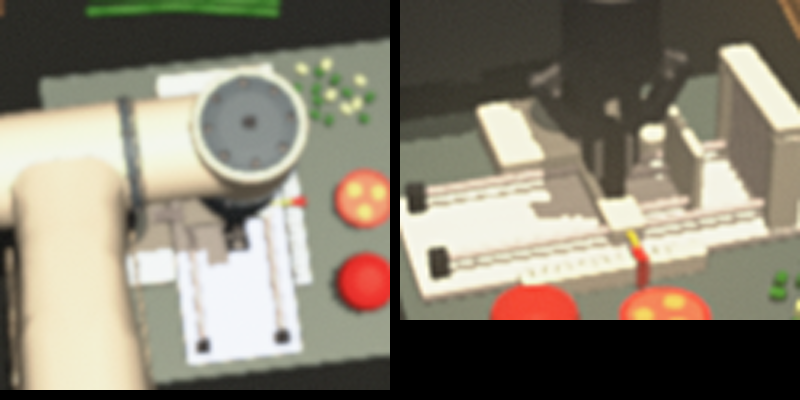

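Pointer and clip line up at (292,202) in the top crop and (640,250) in the side crop. The arm yields about 1 mm per new call, so I'll make one 3 mm trim and then hand in.

apply_moves --pt "1 0 0 0" --pt "2 0 0 0" --pt "3 0 0 0" --pt "3 0 0 0" --pt "3 0 0 0"

```text
time_s: 11.95
ee_pos: [0.5713, -0.0628, 0.0398]
eef_rot: [-0.069, 0.998, 0.002, 0.007]
contact_force: [10.2, -0.3, -5.6]
gripper_width: 0.0171
```

```bash
for i in 1 2 3 4; do python3 pm.py | grep -E "remain|^t "; done; python3 -c "
from h import *
s=state();print(np.abs(s['joint_velocities']).max())"
```

```text
top remaining pull -0.7
side remaining pull 0.6
t 12.05 shift mm [ 0.6 -0.4 -0.2] turn 0.001 now slicer 0.6 0.4 z 39.8 yaw -172.1 tilt [ 0.013  0.004 -1.   ] F [10.4  0.2 -5.8] M [-0.09 -1.65 -0.13] w 0.01686665467452895 q6 -0.020860097138795934
top remaining pull -0.7
side remaining pull 0.7
t 12.15 shift mm [ 0.6 -0.4 -0.2] turn 0.001 now slicer 0.6 0.4 z 39.8 yaw -172.1 tilt [ 0.013  0.004 -1.   ] F [11.4  0.6 -5.5] M [-0.03 -1.65 -0.09] w 0.017102494860422746 q6 -0.020932038573337947
top remaining pull -0.7
side remaining pull 0.6
t 12.25 shift mm [ 0.6 -0.4 -0.2] turn 0.001 now slicer 0.6 0.4 z 39.8 yaw -172.0 tilt [ 0.013  0.004 -1.   ] F [ 9.6  1.  -4.7] M [-0.06 -1.69 -0.12] w 0.01744490354107173 q6 -0.020856419734304393
top remaining pull -0.7
side remaining pull 0.7
t 12.35 shift mm [ 0.6 -0.4 -0.2] turn 0.001 now slicer 0.6 0.4 z 39.8 yaw -172.0 tilt [ 0.013  0.004 -1.   ] F [ 9.5 -0.3 -4.9] M [-0.04 -1.63 -0.19] w 0.01758285464061751 q6 -0.020859594578925316
0.000938985672733989
```

```bash
python3 -c "
from cell import job_done
print(job_done())"
```

```text
the job is handed in; nothing more can be done
None
```

The slicer is unlocked and the gripper is still holding the pusher at the red mark; I handed the job in at about 12.4 s, and no verdict was reported.

- **Knob:** I turned it about 1.2 rad clockwise to its stop. After I let go, neither camera could see the blue pin, and the knob was still turned over. At hand-in the arm partly hid the knob, so I did not re-measure it at the end.
- **Pusher:** I pulled it about 45 mm. In the last four checks the pointer was within 1 mm of the clip middle: the top view read -0.7 mm and the side view +0.6 to +0.7 mm. The grip opening was 17–17.5 mm on the 18 mm handle. The pull was about 10 N, and nothing was moving.
- **Bystanders:** I went near none of them, and those in the last crops were in place. I did not measure their positions at the end.

**What disagreed:** My first close on the knob gripped nothing. The camera depths showed the true fingertips about 33 mm higher than the reported TCP height implies. I lowered the reported height by that much for both grasps, and both then held.

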